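Clip the grabber probe onto the plain post

ROBOT

A 6-joint arm with a two-finger parallel gripper is mounted at the origin on the work surface. World frame = base frame: x ahead of the robot, y to its left, z up, the work surface at z = 0. Lengths are in mm, angles in rad, forces in N, time in s.
With the tool pointing down it reaches from about 300 to 775 mm from the base axis. Payload 14.6 kg.
Tool frame: the origin (TCP) lies on the centre line of the jaws, within the pads' length; the fingertips stand 19 mm ahead of it and the grasp point (between the pads) is the TCP (bot.tip_reach is the distance from the TCP to the fingertips, in mm); y points along the fingers, x is the direction in which the jaws open and shut, and the axes are right-handed (so a half turn about y gives the same grasp; the last joint's range is limited). The gripper opens to 85 mm and grips with 20 to 120 N. Pads are 22 mm wide; open, the fingers measure 114 mm over their backs; the gripper's body (76 mm by 85 mm) begins 54 mm behind the grasp point. The pads swing forward as they close: fully open they stand 13 mm farther back than shut.
Start: joints at [1.198, 0.3, 1.521, -0, 1.321, -0.067], TCP at [165.578, 524.474, 217.481] pointing down, gripper open.
Joint ranges: [-3.03, 3.03], [-0.79, 2.21], [0.23, 2.52], [-1.04, 4.18], [0, 3.07], [-2.55, 2.55]. Speed limits (rad/s): [2.22, 2.22, 2.57, 3.14, 3.14, 3.14].

INTERFACE

Orientations are given as a unit quaternion [w, x, y, z].
In Python, from rig import bot gives the robot as it stands. Calls block until the motion is done:
- bot.move_to(position, orientation): joint-space move of the TCP to a pose.
- bot.servo_line(position, attitude=None, speed=150, until_force=None): straight line of the TCP; attitude=None keeps the orientation; speed is the mean speed in mm/s. With until_force (N) it stops when the force on the tool has changed by that much, and returns True; else False.
- bot.move_joints(angles): joint-space move.
- bot.move_gripper(opening, grip_force=None): finger opening in mm; grip_force is the grip in N (None keeps the last); returns when the fingers have stopped.
- bot.dwell(seconds).
- bot.ik(position, orientation): joint angles nearest the present ones, or None.
- bot.read_state(): the state.
- bot.read_camera(name): name is "scene" or "top" or "wrist"; returns a dict with "image" (480x640x3 uint8, blue, green, red), "depth" (480x640 float32, mm along the optical axis (not along the pixel's ray), 0 where there is no reading), "fovy" (degrees; the focal length in pixels is half the picture's height over the tangent of half this angle, whatever the lens; pixels are square), "cx", "cy" (the principal point, pixels), "k1" (the pictures are not rectified: a ray, as slopes to the right and down, at radius r is drawn at 1 + k1 r^2 times it, then the intrinsics apply), "eye" and "attitude" of the camera in the world; the wrist camera has in their place "mount" (4x4, takes a point from camera to tool coordinates, whose origin is the TCP and whose axes are the tool frame's). Camera axes: x right, y down, z forward; pixel columns grow to the right and rows downward; lengths in mm; the calibration is good to about 2 mm. A picture is of the moment at which its call begins: read the wrist's pose just before it.
A pose or a line that the arm cannot do raises bot.MotionError and nothing moves.
- bot.finish_job(): hands the job in, once; it reports no verdict.
The state is a dict: "clock": time; "joint_positions": joint angles; "qvel": joint speeds; "effort": joint torques, N m; "ee_pos": TCP position; "tool_rot": TCP orientation; "ft_force": force on the tool from outside, world axes, zero at the start; "moment": the same for the moment, N m; "grip_width": finger opening in mm.
Only numpy, scipy, OpenCV 4.12 (cv2) and the standard library are available. Lean on these libraries where they do the work, as an engineer would, in place of code of your own. Each camera call takes 0.05 s, during which the arm holds its last target. There are 200 camera calls.

TASK

Lift the grabber probe out of its dock, stand it on the metal plate and let go; then take it again lengthwise, between the front of its block and its plunger plate, and squeeze so that the hook reaches out. Bring the plain post (the one without a white head) into the hook and let go, so that the spring pulls the hook shut around that post and the probe is left standing flat on the plate. Leave the yellow wax stick and the small jar where they stand.

Things in the scene. Friction and masses are not known exactly. Their poses are not given: they have to be found in the camera images.
- probe_center (a point): Centre of the upright white block of the grabber probe (loose, about 0.27 kg, 144 mm long over all), 33 mm above the probe's flat underside. x points along the probe to its hook, y to the left, z up. Block 34 long (x), 30 wide (y), 66 high (z). A low nose, 34 wide and 22 high from the underside, runs on from the block's front face (x = +17) to x = +87.
- plunger_plate (a point): Centre of the black plunger plate behind the block (44 mm behind its centre at rest): 6 thick, 32 wide, from 6 to 66 above the underside; axes as the probe's. Block front to plate rear: 64 mm at rest, 40 mm fully squeezed. Squeeze above the nose, 30 to 60 above the underside; about 40 N of grip holds it squeezed and carries the probe.
- probe_throat (a point): Point fixed to the probe where a caught post's axis sits: 93 mm ahead of the block's centre on the midline, 6 mm ahead of the nose's end, 12 above the underside. Axes as the probe's.
- hook_bar (a point): Centre of the cross bar of the flat steel hook (12 high, 6 to 18 above the underside), J-shaped from above: a shank on the left (y = +9 to +13) leaves the nose, the bar (5 thick) spans y = -13 to +13 ahead of the nose, and at its right end (y = -13 to -9) a 4 mm lip points back to the nose. The mouth opens to the right (-y): a post enters there between lip and nose.
- plunger (a joint): Travel of plunger plate and hook together, m. 0: at rest, hook drawn in (5 mm from bar to nose, 1 mm from lip to nose). 0.024: fully squeezed, hook out (29 mm from bar to nose, 25 mm from lip to nose). The spring pushes back with 6 N at 0 and 12 N at 0.024. With the 12 mm post caught between bar and nose it reads about 0.007.
- dock: Fixed grey dock in which the probe starts; axes parallel to the probe's, origin on the table under the block's centre. Floor 10 thick, 190 long, 90 wide. A backstop 78 high stands 6 mm behind the plunger plate, so no finger fits there; two low cheeks (22 high) flank the nose. The block is free on both sides: grip it across its 30 mm width, from above.
- plate_top (a point): Centre of the top face of the fixed metal plate, 240 (x) by 220 (y) by 12 mm thick, lying on the table; z up. The two posts stand 80 mm to +x of this centre, one 60 mm to +y, the other 60 mm to -y; which is which varies.
- plain_post_axis (a point): Point on the axis of the plain post, 12 mm above the plate's top: a fixed bare steel round post, 12 mm in diameter, 45 mm high above the plate, with no head.
- knob_post_axis (a point): The same point of the other post: also 12 mm in diameter, but with a white cylindrical head 30 mm in diameter from 45 to 65 mm above the plate.
- wax_stick: Bystander: upright yellow wax stick, 38 mm in diameter, 85 high; origin at its underside.
- jar: Bystander: small jar, 52 mm in diameter, 45 high; origin at its underside.
There are look-alikes about, which are no part of the job. Leave any purple look-alike of the part that bears probe_center alone.

How it is judged:
By the outcome, as a careful person would: the job done as asked, in the order asked, and still so for the second after the job is handed in, with the robot touching nothing.
It also fails if it takes over 61 s, if anything falls off the work surface, if the arm or the gripper's body presses on something with over 40 N, if the wrist force passes 120 N, or if a joint passes its speed limit or range.

## Working session

There is one attempt and no reset: what is moved stays moved. The work goes in short steps, each a Python script; the robot and the scene stay as the last script left them, time stands still between calls to the robot, and variables do not carry over. Pictures are saved under pics/ and viewed, about 8 in all and at most 12, crops included, and the job is handed in when it is done.

```bash
ls; mkdir -p pics; cat > h.py <<'E'
import numpy as np, cv2
from scipy.spatial.transform import Rotation as R
from rig import bot
def rot(q): return R.from_quat([q[1],q[2],q[3],q[0]])
def quat(r): x=r.as_quat(); return [float(x[3]),float(x[0]),float(x[1]),float(x[2])]
def snap(name):
    s=bot.read_state(); c=dict(bot.read_camera(name))
    if 'mount' in c:
        T=np.eye(4); T[:3,:3]=rot(s['tool_rot']).as_matrix(); T[:3,3]=s['ee_pos']; c['M']=T@np.array(c['mount'])
    else:
        T=np.eye(4); a=np.array(c['attitude']); T[:3,:3]=rot(a).as_matrix() if a.size==4 else a; T[:3,3]=c['eye']; c['M']=T
    c['f']=240/np.tan(np.radians(c['fovy'])/2)
    np.save('pics/%s_last.npy'%name,c,allow_pickle=True); return c
def load(name): return np.load('pics/%s_last.npy'%name,allow_pickle=True).item()
def slopes(c,u,v):
    K=np.array([[c['f'],0,c['cx']],[0,c['f'],c['cy']],[0,0,1]])
    return cv2.undistortPoints(np.array([[[u,v]]],float),K,np.array([c['k1'],0,0,0.]))[0,0]
def ray(c,u,v):
    d=c['M'][:3,:3]@np.r_[slopes(c,u,v),1]; return c['M'][:3,3],d
def atz(c,u,v,z):
    e,d=ray(c,u,v); return e+d*(z-e[2])/d[2]
def dep(c,u,v):
    e,d=ray(c,u,v); w=c['depth'][int(v)-1:int(v)+2,int(u)-1:int(u)+2]; w=w[w>0]
    return e+d*np.median(w) if w.size else None
def proj(c,p):
    q=np.linalg.inv(c['M'])@np.r_[p,1]; s=q[:2]/q[2]; s=s*(1+c['k1']*(s@s)); return s*c['f']+[c['cx'],c['cy']]
def tri(a,ua,b,ub):
    (e1,d1),(e2,d2)=ray(a,*ua),ray(b,*ub); A=np.c_[d1,-d2]; t=np.linalg.lstsq(A,e2-e1,rcond=None)[0]
    p,q=e1+d1*t[0],e2+d2*t[1]; return (p+q)/2,np.linalg.norm(p-q)
E
python3 - <<'E'
from h import *
for n in('top','scene'):
    c=snap(n); cv2.imwrite(f'pics/{n}0.png',c['image']); print(n,c['fovy'],c['cx'],c['cy'],c['k1'],c['eye'],c['M'][:3,:3].round(3).tolist())
s=bot.read_state(); print(s['tool_rot'],s['clock'],s['ft_force'])
E
```

```text
pics
top 45.530110071217315 326.49134804027426 258.7130952472549 -0.11262067081677099 [ 383.16604443    3.34786043 1088.10115993] [[0.012, -0.999, 0.046], [-1.0, -0.012, 0.001], [-0.0, -0.046, -0.999]]
scene 54.62318582380264 314.01654025336927 240.16077840842982 -0.0020335120838356736 [759.09429492 414.30958776 748.644647  ] [[-0.765, 0.519, -0.381], [0.644, 0.603, -0.47], [-0.014, -0.605, -0.796]]
[-0.57013345  0.57051536  0.41769835 -0.41831586] 0.1 [ 0.42268732  0.16722522 -0.31767829]
```

View pics/top0.png

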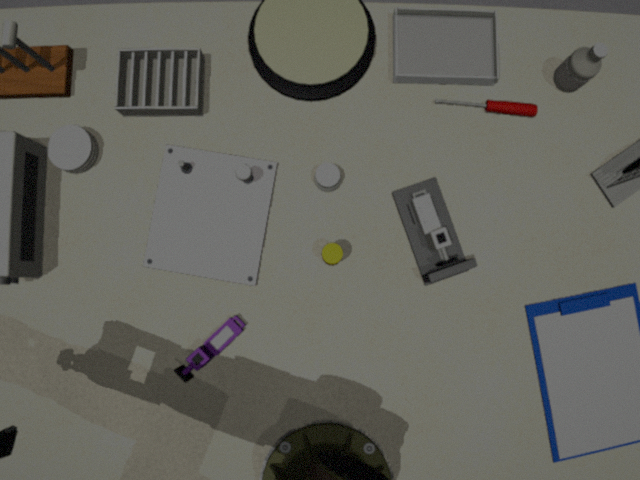

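View pics/scene0.png

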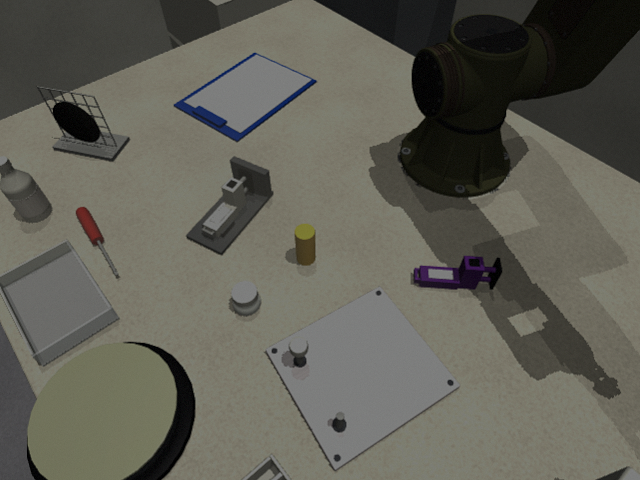

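The top view shows the dock with the white probe at about (435,230), hook pointing up to (420,193). The plate is centred near (211,215), with the plain post at (186,167) and the knob post at (245,174). The purple decoy is at (210,348), the wax stick at (332,253) and the jar at (327,176). The scene view agrees. Next I'll enlarge these areas.

```bash
python3 - <<'E'
from h import *
t,s=load('top'),load('scene')
def crop(c,x,y,w,h,k): return cv2.convertScaleAbs(cv2.resize(c['image'][y:y+h,x:x+w],None,fx=k,fy=k,interpolation=cv2.INTER_CUBIC),alpha=1.4)
A=crop(t,385,170,100,120,4); B=crop(s,185,150,100,120,4)
cv2.imwrite('pics/c1.png',np.hstack([A,B]))
A=crop(t,140,140,145,150,2.7);B=crop(s,262,285,200,180,2)
im=np.zeros((410,800,3),np.uint8); im[:A.shape[0],:A.shape[1]]=A; im[:B.shape[0],400:]=B
cv2.imwrite('pics/c2.png',im)
for n,(u,v) in dict(block=(438,239),plain=(186,163),knob=(245,172),pl=(211,215),wax=(332,253),jar=(327,176),nose=(425,210)).items(): print(n,dep(t,u,v))
E
```

```text
block [ 467.13946065 -193.68156133   78.18781372]
plain [612.17512505 274.89293865  16.1054837 ]
knob [583.2239035  151.98690339  77.44370357]
pl [513.09431958 224.75425589  11.84454707]
wax [439.4895351   -5.39158024  84.22691904]
jar [583.72724078   5.15227539  44.71587075]
nose [ 524.95824897 -178.35714933   31.26379965]
```

View pics/c1.png

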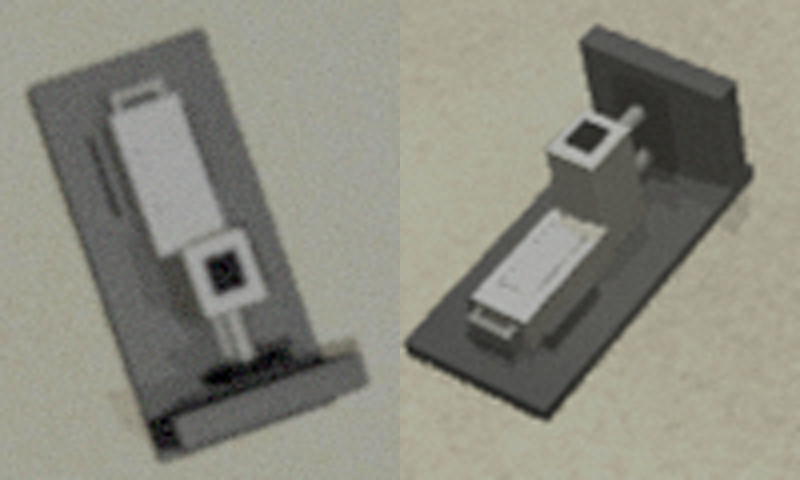

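View pics/c2.png

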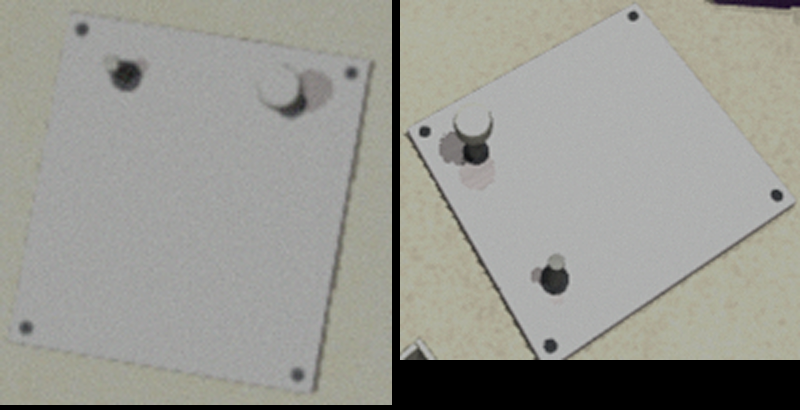

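Crop readings: block top is at top (441,237.5) and scene (232,184). The plain post top is at top (181,163) and scene (340,416). The knob head top is at top (243,172.6) and scene (299,347). Plate screws are at the four corners. The nose's front edge sits near crop (145,100), and the mouth opens to the right.

```bash
python3 - <<'E'
from h import *
t,s=load('top'),load('scene')
T=lambda x,y:(x/4+385,y/4+170); S=lambda x,y:((x-400)/4+185,y/4+150)
P=lambda x,y:(x/2.7+140,y/2.7+140); Q=lambda x,y:((x-400)/2+262,y/2+285)
print('block',tri(t,T(225,270),s,S(588,137)))
print('plain',tri(t,P(111,62),s,Q(556,262)))
print('knob',tri(t,P(278,88),s,Q(474,124)))
f=[P(82,29),P(351,73),P(298,374),P(26,327)]; g=[Q(550,346),Q(425,131),Q(633,15),Q(777,195)]
pts=[tri(t,a,s,b) for a,b in zip(f,g)]
for p in pts: print(p)
c=np.mean([p[0] for p in pts],0); print('plate',c)
w=[atz(t,*a,12) for a in f]
print('yaw',[np.degrees(np.arctan2(*(a-b)[[1,0]])) for a,b in ((w[0],w[3]),(w[1],w[2]))])
# dock edges at floor top z=10
e1=atz(t,*T(30,90),10),atz(t,*T(145,420),10); e2=atz(t,*T(205,32),10),atz(t,*T(315,340),10)
for a,b in(e1,e2): print('dock yaw',np.degrees(np.arctan2(*(a-b)[[1,0]])))
n1=atz(t,*T(112,118),32),atz(t,*T(162,255),32); n2=atz(t,*T(178,95),32),atz(t,*T(225,225),32)
for a,b in(n1,n2): print('nose yaw',np.degrees(np.arctan2(*(a-b)[[1,0]])),a,b)
h=atz(t,*T(145,106),32); print('nose end',h)
print([atz(t,*T(x,y),88) for x,y in((181,132),(1,1))][:0])
E
```

```text
block (array([ 470.05755088, -200.18668156,   74.09635847]), np.float64(0.4710254334212292))
plain (array([604.48534048, 274.78744868,  52.53008373]), np.float64(0.12367070390326897))
knob (array([585.01403451, 157.12906518,  65.01048091]), np.float64(1.1549294707603477))
(array([638.22529313, 308.1722325 ,   7.8989798 ]), np.float64(0.826919598814658))
(array([606.81334512, 114.08652287,   9.78294703]), np.float64(0.5177286086413287))
(array([393.38161189, 147.57767098,  10.31743276]), np.float64(0.3817396283621874))
(array([423.81532938, 342.08874886,   9.15358734]), np.float64(0.6145165110423929))
plate [515.55889488 227.9812938    9.28823673]
yaw [np.float64(-8.973992549749854), np.float64(-8.872711370514038)]
dock yaw 19.54500187466406
dock yaw 19.781361076701838
nose yaw 20.26591642763772 [ 544.22283637 -155.70213147   32.        ] [ 480.4451061  -179.25110884   32.        ]
nose yaw 20.004602791137078 [ 555.55983165 -186.67759249   32.        ] [ 494.88545212 -208.7667807    32.        ]
nose end [ 550.11822296 -171.17072775   32.        ]
[]
```

```bash
cat >> h.py <<'E'
def tool(yawdeg):
    c,s=np.cos(np.radians(yawdeg)),np.sin(np.radians(yawdeg))
    return quat(R.from_matrix(np.array([[c,0,-s],[s,0,c],[0,-1,0]])))
def R2(d): a=np.radians(d); return np.array([[np.cos(a),-np.sin(a)],[np.sin(a),np.cos(a)]])
E
python3 - <<'E'
from h import *
for y in (110,-70,20,200):
    for p in ([470,-200,50],[470,-200,200],[495,283,60],[495,283,170],[517,240,60]):
        q=bot.ik(p,tool(y)); print(y,p,None if q is None else np.round(q,2))
bot.move_to([470,-200,190],tool(-70) if bot.ik([470,-200,190],tool(110)) is None else tool(110))
c=snap('wrist'); s=bot.read_state(); print(s['clock'],s['ee_pos'],np.round(c['M'],3).tolist(),c['fovy'])
cv2.imwrite('pics/w1.png',cv2.convertScaleAbs(c['image'],alpha=1.3))
E
```

```text
110 [470, -200, 50] [-0.47  0.42  1.79 -0.    0.93 -2.39]
110 [470, -200, 200] [-0.47  0.23  1.65 -0.    1.26 -2.39]
110 [495, 283, 60] [ 0.46  0.52  1.61 -0.    1.01 -1.46]
110 [495, 283, 170] [ 0.46  0.39  1.52 -0.    1.24 -1.46]
110 [517, 240, 60] [ 0.37  0.52  1.61 -0.    1.01 -1.55]
-70 [470, -200, 50] [-0.47  0.42  1.79 -0.    0.93  0.75]
-70 [470, -200, 200] [-0.47  0.23  1.65 -0.    1.26  0.75]
-70 [495, 283, 60] [ 0.46  0.52  1.61 -0.    1.01  1.68]
-70 [495, 283, 170] [ 0.46  0.39  1.52 -0.    1.24  1.68]
-70 [517, 240, 60] [ 0.37  0.52  1.61 -0.    1.01  1.59]
20 [470, -200, 50] [-0.47  0.42  1.79 -0.    0.93 -0.82]
20 [470, -200, 200] [-0.47  0.23  1.65 -0.    1.26 -0.82]
20 [495, 283, 60] [ 0.46  0.52  1.61 -0.    1.01  0.11]
20 [495, 283, 170] [ 0.46  0.39  1.52 -0.    1.24  0.11]
20 [517, 240, 60] [ 0.37  0.52  1.61 -0.    1.01  0.02]
200 [470, -200, 50] [-0.47  0.42  1.79 -0.    0.93  2.32]
200 [470, -200, 200] [-0.47  0.23  1.65 -0.    1.26  2.32]
200 [495, 283, 60] None
200 [495, 283, 170] None
200 [517, 240, 60] None
2.925 [ 470.22067056 -199.56576354  190.04067803] [[-0.344, 0.906, 0.248, 407.761], [0.939, 0.332, 0.09, -222.987], [-0.0, 0.264, -0.965, 344.825], [0.0, 0.0, 0.0, 1.0]] 65.89396383325952
```

View pics/w1.png

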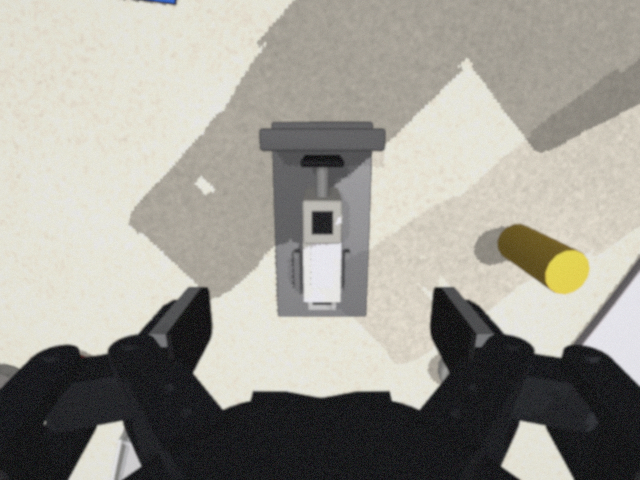

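The wrist view shows the block top centred at (322,222), the nose end at (321,303) and the plunger plate at (322,160). The probe runs upright in the picture, midway between the fingers.

```bash
python3 - <<'E'
from h import *
c=load('wrist'); t=load('top'); s=load('scene')
b=(322,222); B=atz(c,*b,76); n=atz(c,321,302,32); pl=atz(c,322,158,76)
print('block',B,'tri w/top',tri(c,b,t,(441.25,237.5)),'tri w/scene',tri(c,b,s,(232,184.2)))
print('noseend',n,'plate',pl)
# edges of nose/ block for yaw
for a,d,z in(((303,302),(303,245),32),((342,302),(341,245),32),((279,314),(273,152),10),((366,315),(372,152),10)):
    p=atz(c,*a,z)-atz(c,*d,z); print('yaw',np.degrees(np.arctan2(p[1],p[0])))
print('block top corners', [atz(c,u,v,76).round(1)[:2] for u,v in((303,201),(341,201),(303,243),(341,243))])
E
```

```text
block [ 470.02751197 -199.2806427    76.        ] tri w/top (array([ 469.77797113, -199.51108749,   77.76674217]), np.float64(0.3475552300654678)) tri w/scene (array([ 470.23917002, -199.20459302,   75.10574934]), np.float64(0.010543563754727012))
noseend [ 552.20714421 -169.9316994    32.        ] plate [ 425.70069773 -215.56642944   76.        ]
yaw 19.35636511270955
yaw 21.96173764069001
yaw 20.33412437488161
yaw 20.07536864540585
block top corners [array([ 459.9, -217.9]), array([ 450.2, -191.6]), array([ 490.4, -207.2]), array([ 480.5, -180.1])]
```

Everything agrees: block at (470,-199.3), top at z 76, yaw 20°. Gripping now.

```bash
python3 - <<'E'
from h import *
q=tool(110)
bot.servo_line([470,-199.3,52],q,speed=150)
bot.move_gripper(20,45); s=bot.read_state(); print(s['grip_width'],s['ft_force'].round(1) if hasattr(s['ft_force'],'round') else s['ft_force'],s['clock'])
bot.servo_line([470,-199.3,90],speed=80)
s=bot.read_state(); print(s['grip_width'],s['ft_force'])
bot.servo_line([470,-199.3,160],speed=200)
post=np.array([604.3,274.8]); b=post-R2(20)@[99.5,-45]; print(b)
bot.move_to([*b,160],q)
bot.servo_line([*b,70],speed=150)
s=bot.read_state(); f0=s['ft_force']
print(bot.servo_line([*b,50],speed=20,until_force=4)); s=bot.read_state(); print(s['ee_pos'],s['ft_force'],f0,s['grip_width'],s['clock'])
E
```

```text
28.728581763681785 [-1.9  0.5  5.5] 4.5417
28.735685740217427 [-0.25723688 -0.85091112 -2.40256917]
[495.40967778 283.05516367]
True
[495.2725058  283.09028899  54.4295194 ] [-2.16412964 -0.11193026  6.73634556] [ 0.40664202  0.04268406 -3.10845009] 28.81548321159581 8.925
```

```bash
python3 - <<'E'
from h import *
bot.move_gripper(85); s=bot.read_state(); print(s['ft_force'],s['clock']); p=s['ee_pos']
bot.servo_line([p[0],p[1],190],speed=180)
c=snap('wrist'); print(bot.read_state()['clock'])
cv2.imwrite('pics/w2.png',cv2.convertScaleAbs(c['image'],alpha=1.2))
E
```

```text
[-0.0705796   0.53404327 -0.32695813] 9.5167
10.475
```

View pics/w2.png

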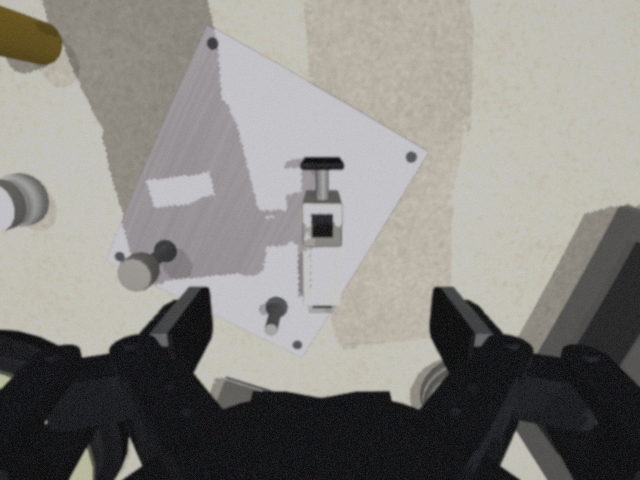

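The probe stands upright on the plate: block top (322,225), nose end (321,304), plunger plate (322,162). The plain post's base is at (276,306) and its top at about (271,329). The post is to the right of the probe, which is the mouth side.

```bash
python3 - <<'E'
from h import *
c=load('wrist')
B=atz(c,322,225,78); N=atz(c,321.5,304,34); P1=atz(c,271,329,57); P0=atz(c,276,306,12); pl=atz(c,322,161,78)
print(B,N,P1,P0,pl)
print('post in probe', R2(20).T@(P1-B)[:2], R2(20).T@(np.array([604.3,274.8])-B[:2]),'plate', R2(20).T@(pl-B)[:2],'nose',R2(20).T@(N-B)[:2])
# regrasp
b=np.array([495.4,283.1]); h=b+R2(20)@[-12,0]; q=tool(20)
bot.move_to([*h,150],q)
bot.servo_line([*h,12+66+25],speed=150)
print(bot.servo_line([*h,12+44],speed=60,until_force=6),bot.read_state()['ee_pos'])
bot.move_gripper(30,45); s=bot.read_state(); print(s['grip_width'],s['ft_force'],s['ee_pos'],s['clock'])
c=snap('scene'); x,y=[int(v) for v in proj(c,[550,300,30])]; print(x,y)
cv2.imwrite('pics/s2.png',cv2.convertScaleAbs(cv2.resize(c['image'][max(0,y-75):y+75,max(0,x-100):x+100],None,fx=4,fy=4,interpolation=cv2.INTER_CUBIC),alpha=1.5))
E
```

```text
[495.05770006 283.12105664  78.        ] [575.776782   312.35887714  34.        ] [602.82436311 275.44561989  57.        ] [603.50270225 274.76502112  12.        ] [451.09322131 266.99915749  78.        ]
post in probe [ 98.64238406 -44.07092082] [ 99.80821414 -45.1823026 ] plate [-46.82711052  -0.11289234] nose [85.85104921 -0.1329878 ]
False [484.30957548 279.08988521  56.31809078]
37.63971536160097 [ 1.99933911  0.06856533 21.25790227] [486.43171532 280.05011777  59.12784852] 13.7833
377 409
```

View pics/s2.png

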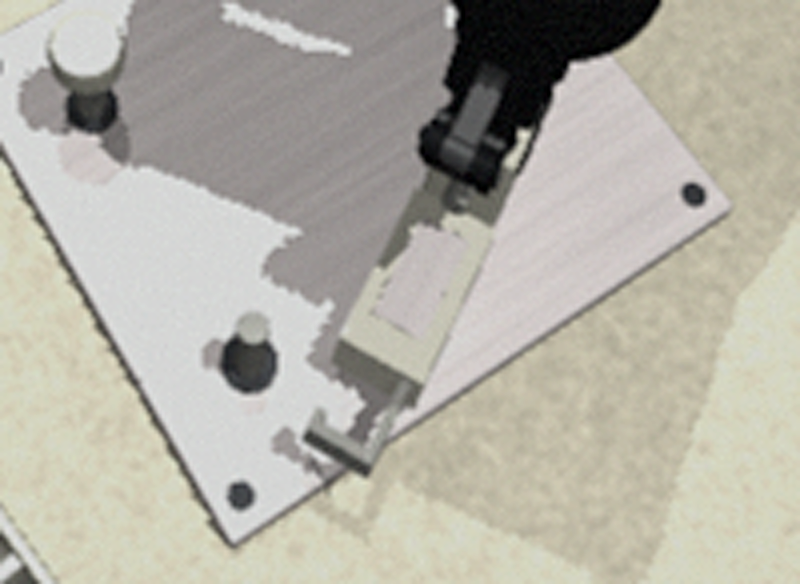

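The hook is extended, with the mouth facing the post. In the crop the post is at (250,330), the hook lip at (318,420) and the nose end at (380,365). There is 21 N of downforce, so I'll lift slightly, line up fore and aft, and look again.

```bash
python3 - <<'E'
from h import *
post=np.array([604.3,274.8]); h=np.array([484.13,279.0])
bot.servo_line([*h,65],speed=30); s=bot.read_state(); print(s['ee_pos'],s['ft_force'],s['grip_width'])
h=post-R2(20)@[102,-40]
bot.servo_line([*h,65],speed=60); s=bot.read_state(); print(h,s['ee_pos'],s['ft_force'],s['clock'])
a=snap('scene');c=snap('wrist')
A=cv2.resize(a['image'][350:470,300:420],None,fx=3.3,fy=3.3,interpolation=cv2.INTER_CUBIC)
C=cv2.resize(c['image'][220:360,230:370],None,fx=2.85,fy=2.85,interpolation=cv2.INTER_CUBIC)
im=np.zeros((400,800,3),np.uint8); im[:396,:396]=A; im[:399,400:799]=C[:399,:399]
cv2.imwrite('pics/m3.png',cv2.convertScaleAbs(im,alpha=1.4))
E
```

```text
[483.83366087 278.87825693  64.6265805 ] [ 0.20566989 -0.64108682 -3.07086782] 37.53472458439337
[494.77054695 277.50165021] [495.07237071 277.28822933  64.69299558] [-0.62089407 -0.38954047 -3.45525098] 14.6083
```

View pics/m3.png

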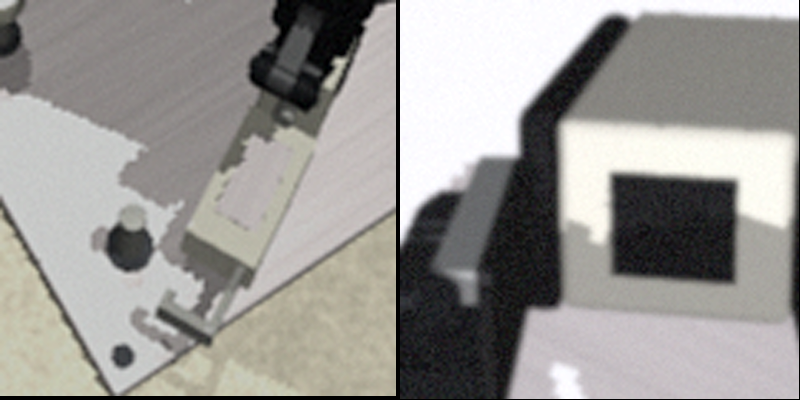

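The scene crop shows the nose top front edge from (183,237) to (248,268), the hook bar from (160,303) to (208,335), and the post top at (131,216).

```bash
python3 - <<'E'
from h import *
a=load('scene'); f=lambda x,y:(300+x/3.3,350+y/3.3)
P=atz(a,*f(131,216),57); print('post',P)
h=np.array([495.07,277.29])
for n,(u,v),z in (('noseL',(248,268),39.5),('noseR',(183,237),39.5),('barR',(159,300),35.5),('barL',(210,333),35.5),('liptip',(169,290),35.5)):
    w=atz(a,*f(u,v),z); print(n,w.round(1),'in hand',(R2(20).T@(w[:2]-h)).round(1),'post rel',(R2(20).T@(P[:2]-w[:2])).round(1))
E
```

```text
post [605.34036199 274.78232233  57.        ]
noseL [577.1 321.4  39.5] in hand [92.2 13.4] post rel [ 10.6 -53.5]
noseR [589.9 293.1  39.5] in hand [ 94.5 -17.5] post rel [  8.3 -22.5]
barR [615.3 305.2  35.5] in hand [122.6 -14.9] post rel [-19.8 -25.2]
barL [607.7 329.5  35.5] in hand [123.7  10.5] post rel [-20.9 -50.6]
liptip [609.1 305.   35.5] in hand [116.7 -13. ] post rel [-13.9 -27.1]
```

```bash
cat > go.py <<'E'
from h import *
post=np.array([604.3,274.8]); base=post-R2(20)@[102,-40]   # hand frame origin
def P(x,y,z): return [*(base+R2(20)@[x,y]),z]
def H():
    s=bot.read_state(); return (R2(20).T@(np.array(s['ee_pos'][:2])-base)).round(2), round(float(s['ee_pos'][2]),2), np.round(s['ft_force'],1), round(s['grip_width'],1), s['clock']
E
python3 - <<'E'
from go import *
bot.servo_line(P(-1,0,65),speed=60)
hit=bot.servo_line(P(-1,-33,65),speed=60,until_force=6); print('enter',hit,H())
if not hit:
    hit=bot.servo_line(P(-1,-48,65),speed=15,until_force=4); print('shank',hit,H())
E
```

```text
enter False (array([ -1.14, -33.18]), 64.9, array([-1.3, -1.4, -2.6]), 37.3, 15.6583)
shank True (array([ -1.54, -44.97]), 64.28, array([-0.1,  3.2, -2.1]), 37.4, 16.4333)
```

```bash
python3 - <<'E'
from go import *
bot.servo_line(P(-1,-41.3,65),speed=20); print(H())
hit=bot.servo_line(P(12,-41.3,65),speed=15,until_force=4); print('nose',hit,H())
x=H()[0][0]-1
bot.servo_line(P(x,-41.3,65),speed=20); print(H())
hit=bot.servo_line(P(x,-41.3,55),speed=12,until_force=4); print('down',hit,H())
a=snap('scene'); t=snap('top')
A=cv2.resize(a['image'][350:470,300:420],None,fx=3.3,fy=3.3,interpolation=cv2.INTER_CUBIC)
cv2.imwrite('pics/m4.png',cv2.convertScaleAbs(A,alpha=1.4))
E
```

```text
(array([ -1.19, -41.32]), 64.77, array([-0.9, -1.6, -3.1]), 37.5, 16.7833)
nose True (array([ -1.38, -41.39]), 64.12, array([-0.2, -0.6, -2.6]), 37.4, 17.05)
(array([ -2.4 , -41.31]), 64.96, array([ 0.7,  0.2, -2. ]), 37.3, 17.3)
down True (array([ -2.2, -41.3]), 59.57, array([0.9, 0.1, 4.9]), 37.3, 17.8333)
```

View pics/m4.png

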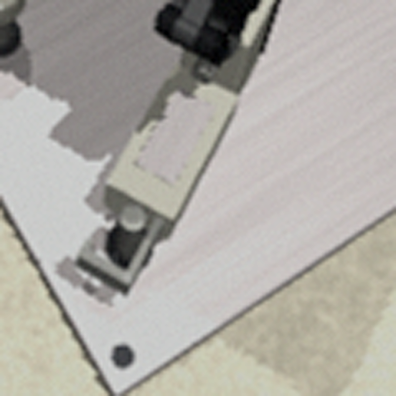

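The post is inside the hook: its top is at crop (130,215), between the nose and the bar, with the shank and lip on either side. The "nose contact" stop was only noise. I'll slide forward 3.5 mm and release.

```bash
python3 - <<'E'
from go import *
bot.servo_line(P(1.3,-41.3,59.3),speed=15); print(H())
bot.move_gripper(72); print(H()); bot.move_gripper(85); bot.dwell(0.3); print(H())
x,y=H()[0]
bot.servo_line(P(x-2,y,90),speed=50); print(H())
bot.servo_line(P(x-2,y,200),speed=150); bot.move_to([400,60,300],tool(20)); print(H())
a=snap('scene'); t=snap('top')
A=cv2.resize(a['image'][330:450,300:420],None,fx=3.3,fy=3.3,interpolation=cv2.INTER_CUBIC)
T=cv2.resize(t['image'][145:245,140:240],None,fx=4,fy=4,interpolation=cv2.INTER_CUBIC)
im=np.zeros((400,800,3),np.uint8); im[:396,:396]=A; im[:,400:]=T
cv2.imwrite('pics/m5.png',cv2.convertScaleAbs(im,alpha=1.4))
E
```

```text
(array([  0.16, -41.26]), 59.35, array([-10.4,  -3.9,   9.4]), 37.5, 18.3667)
(array([  1.57, -41.29]), 59.33, array([-0.2, -0.1,  0.9]), 72.2, 18.8)
(array([  1.34, -41.3 ]), 59.32, array([-0.8, -0.9, -0.4]), 85.0, 19.3917)
(array([ -0.77, -41.32]), 89.85, array([0.3, 0.9, 0.3]), 85.0, 20.1583)
(array([-162.99, -171.7 ]), 299.36, array([1.1, 0.5, 0.6]), 84.8, 21.9667)
```

View pics/m5.png

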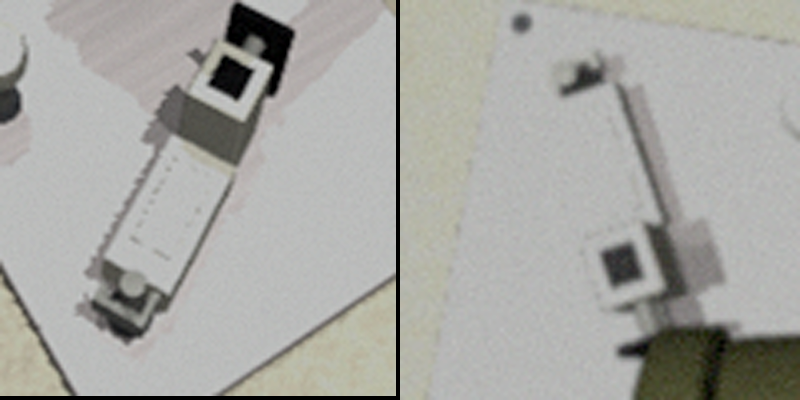

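The hook is shut around the plain post and the probe stands on the plate. As a quick numeric check I'll measure flatness, the plunger reading and the bystanders.

```bash
python3 - <<'E'
from go import *
a=load('scene');t=load('top'); f=lambda x,y:(300+x/3.3,330+y/3.3); g=lambda x,y:(140+(x-400)/4,145+y/4)
print('block tri',tri(a,f(231,77),t,g(621,265)))
B=atz(a,*f(231,77),78); Pl=atz(a,*f(266,21),78)
print('block',B,'post in probe',R2(20).T@(post-B[:2]),'plate top mid',R2(20).T@(Pl-B)[:2])
# flatness: depth of nose front/back and block
d=lambda x,y: dep(a,*f(x,y)).round(1)
print('nose front',d(135,255),'nose back',d(190,165),'block',d(205,65),d(255,90))
print('wax',dep(t,332,253),'jar',dep(t,327,176))
E
```

```text
block tri (array([511.97865571, 239.89847343,  76.53210022]), np.float64(0.5376736510259746))
block [512.71480427 240.09537588  78.        ] post in probe [97.93161311  1.28769743] plate top mid [-33.55141859   2.16319643]
nose front [592.8 264.2  43. ] nose back [544.  249.1  39.3] block [518.2 228.3  79.1] [509.3 252.2  79.6]
wax [439.45344814  -5.3859808   84.87011021] jar [583.5050458    5.15027634  45.87180206]
```

The numbers disagree by a few mm (the post reads 98 ahead of the block, against 93 expected), so I'll take a closer look with the wrist camera.

```bash
python3 - <<'E'
from go import *
bot.move_to([570,262,160],tool(110)); c=snap('wrist'); print(bot.read_state()['clock'], c['M'][:3,3])
p=proj(c,[595,271,34]).astype(int); print(p, proj(c,[515,242,78]))
y0,x0=max(0,min(p[1]-150,240)),max(0,min(p[0]-130,380)); print(x0,y0)
cv2.imwrite('pics/w6.png',cv2.convertScaleAbs(cv2.resize(c['image'][y0:y0+240,x0:x0+260],None,fx=2.5,fy=2.5,interpolation=cv2.INTER_CUBIC),alpha=1.4))
E
```

```text
23.2667 [507.48695582 238.53731441 315.15124343]
[321 250] [322.01645504 143.61116648]
191 100
```

View pics/w6.png

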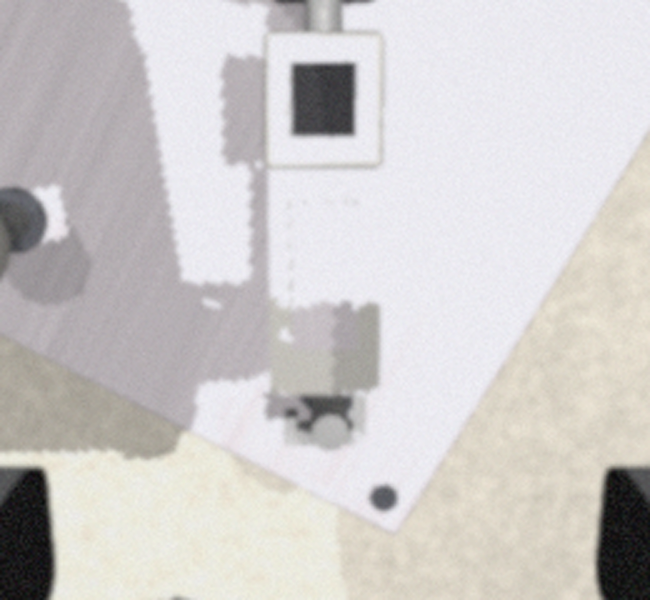

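In this view (2.5x crop) the block centre is at (324,99), the nose end at y≈391 and the post top at (331,430). The bar's outer edge is at about y≈447, with the shank to the right and the lip to the left.

```bash
python3 - <<'E'
from go import *
c=load('wrist'); f=lambda x,y:(191+x/2.5,100+y/2.5)
B=atz(c,*f(324,99),78)
for n,x,y,z in(('noseend',324,391,34),('post',331,430,57),('barouter',325,447,30),('barouterz',290,445,30),('rearblock',324,32,78),('frontblock',324,166,78)):
    w=atz(c,*f(x,y),z); print(n,w.round(1),(R2(20).T@(w-B)[:2]).round(1))
print(c['depth'][int(f(300,370)[1]),int(f(300,370)[0])]) 
for x,y in((300,250),(300,380),(350,380),(350,250),(280,50),(370,50),(370,155),(280,155),(200,250)): print((x,y),dep(c,*f(x,y)).round(1))
E
```

```text
noseend [599.8 271.9  34. ] [92.4 -0.1]
post [603.1 275.3  57. ] [96.7  2. ]
barouter [619.5 279.3  30. ] [113.4   0.2]
barouterz [622.8 268.2  30. ] [112.7 -11.4]
rearblock [497.8 234.8  78. ] [-16.2   0. ]
frontblock [528.6 246.   78. ] [16.7 -0. ]
288.66388
(300, 250) [558.4 249.1  38.5]
(300, 380) [596.4 262.7  42. ]
(350, 380) [591.2 277.3  41.5]
(350, 250) [553.3 263.3  38.3]
(280, 50) [505.5 225.9  75.9]
(370, 50) [497.9 247.   76.8]
(370, 155) [522.  256.   78.9]
(280, 155) [529.8 234.6  79. ]
(200, 250) [575.1 218.7   9.9]
```

This check caught a real fault: the probe is pitched nose-up by about 5° (nose top 38.4 to 42, block top 76 to 79), held there by friction on the post. I'll press the nose down gently with closed fingertips until it is flat.

```bash
cat > chk.py <<'E'
from go import *
def chk():
    bot.move_to([570,262,160],tool(110)); c=snap('wrist'); f=lambda x,y:(191+x/2.5,100+y/2.5)
    for x,y in((300,250),(300,380),(350,380),(350,250),(280,50),(370,50),(370,155),(280,155),(200,250)): print((x,y),dep(c,*f(x,y)).round(1))
    y0,x0=100,191
    cv2.imwrite('pics/w7.png',cv2.convertScaleAbs(cv2.resize(c['image'][y0:y0+240,x0:x0+260],None,fx=2.5,fy=2.5,interpolation=cv2.INTER_CUBIC),alpha=1.4))
    print(bot.read_state()['clock'])
E
python3 - <<'E'
from chk import *
bot.move_gripper(0,20)
p=np.array([513.2,240.4])+R2(20)@[65,0]
bot.servo_line([*p,72],speed=100); print(H()[1:])
z=bot.servo_line([*p,53],speed=15,until_force=4); print('touch',z,H()[1:])
for F in (10,15):
    r=bot.servo_line([*p,51],speed=10,until_force=F); print(F,r,H()[1:])
    if not r: break
bot.dwell(.2); print(H()[1:])
bot.servo_line([*p,160],speed=120); bot.move_gripper(85); chk()
E
```

```text
(72.75, array([0.6, 0. , 0.2]), 0.0, 25.0667)
touch False (53.1, array([ 0.7, -0.6, -0.7]), 0.0, 26.4833)
10 False (50.89, array([ 0.2, -0.2, -0.4]), 0.0, 26.8333)
(51.04, array([-0.2, -0.3,  0.2]), 0.0, 27.0333)
(300, 250) [558.1 249.2  38.2]
(300, 380) [596.2 262.9  41.3]
(350, 380) [590.8 277.5  41.6]
(350, 250) [552.9 263.5  38.1]
(280, 50) [505.3 226.   76.3]
(370, 50) [497.6 247.1  76. ]
(370, 155) [521.7 256.   78.7]
(280, 155) [529.5 234.7  79.2]
(200, 250) [574.7 218.9  10.3]
29.175
```

```bash
python3 - <<'E'
from chk import *
c=load('wrist'); 
print('tip',bot.tip_reach)
# plate reference plane from depth: fit
pts=np.array([dep(c,u,v) for u in range(260,400,6) for v in range(110,290,6) if dep(c,u,v) is not None])
m=pts[(pts[:,2]<18)&(pts[:,2]>4)]; k=np.linalg.lstsq(np.c_[m[:,:2]-post,np.ones(len(m))],m[:,2],rcond=None)[0]; print('plate plane',k,len(m))
bot.move_gripper(0,20)
p=np.array([513.2,240.4])+R2(20)@[65,0]
bot.servo_line([*p,56],speed=150)
z=bot.servo_line([*p,40],speed=15,until_force=5); print('touch',z,H()[1:])
E
```

```text
tip 19.0
plate plane [6.56720338e-05 1.07956719e-03 1.04246485e+01] 489
touch False (40.1, array([ 0.4,  0.6, -1.2]), -0.4, 32.0)
```

```bash
python3 - <<'E'
from chk import *
s=bot.read_state(); print(s['ee_pos'],s['grip_width'],s['ft_force'])
a=snap('scene');c=snap('wrist');t=snap('top')
p=proj(a,[575,262,40]).astype(int); x0=p[0]-75; y0=min(p[1]-75,330)
A=cv2.resize(a['image'][y0:y0+150,x0:x0+150],(400,400),interpolation=cv2.INTER_CUBIC)
C=cv2.resize(c['image'][:,80:560],(400,400),interpolation=cv2.INTER_AREA)
print(x0,y0,proj(c,s['ee_pos']),proj(a,s['ee_pos']))
cv2.imwrite('pics/z.png',cv2.convertScaleAbs(np.hstack([A,C]),alpha=1.4))
E
```

```text
[574.33159668 262.65463316  40.09840628] -0.36928216694879723 [ 0.44981072  0.57739309 -1.21327112]
273 324 [322.0310955  282.96264739] [349.19504144 399.08290621]
```

View pics/z.png

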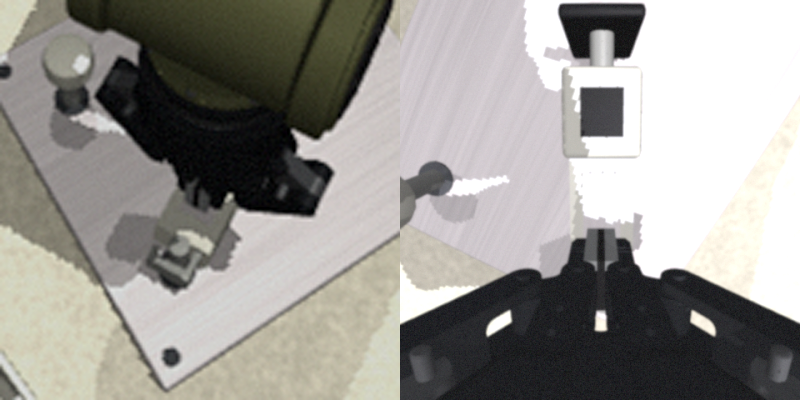

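```bash
python3 - <<'E'
from chk import *
p=np.array([513.2,240.4])+R2(20)@[65,0]
z=bot.servo_line([*p,29],speed=12,until_force=5); print('touch',z,H()[1:])
E
```

```text
touch False (29.11, array([ 1. , -0.3,  1.1]), -0.0, 33.2167)
```

```bash
python3 - <<'E'
from chk import *
s=bot.read_state(); c=snap('wrist'); a=snap('scene'); ee=np.array(s['ee_pos'])
for d in(0,6,12,19): print('tip',d,proj(c,ee-[0,0,d]).round(0))
for v in range(60,330,10): 
    w=dep(c,322,v); w2=dep(c,312,v); w3=dep(c,340,v); print(v,*[None if q is None else [*(R2(20).T@(q[:2]-[513.2,240.4])).round(0),q[2].round(1)] for q in(w2,w,w3)], c['image'][v,322])
E
```

```text
tip 0 [322. 283.]
tip 6 [322. 278.]
tip 12 [322. 273.]
tip 19 [322. 268.]
60 [np.float64(-23.0), np.float64(-3.0), np.float64(61.3)] [np.float64(-23.0), np.float64(-0.0), np.float64(62.6)] [np.float64(-29.0), np.float64(7.0), np.float64(25.9)] [154 155 156]
70 [np.float64(-20.0), np.float64(-3.0), np.float64(61.6)] [np.float64(-20.0), np.float64(-0.0), np.float64(62.9)] [np.float64(-28.0), np.float64(8.0), np.float64(10.0)] [162 163 163]
80 [np.float64(-15.0), np.float64(-3.0), np.float64(76.5)] [np.float64(-15.0), np.float64(-0.0), np.float64(76.2)] [np.float64(-15.0), np.float64(5.0), np.float64(76.3)] [202 200 199]
90 [np.float64(-12.0), np.float64(-3.0), np.float64(76.6)] [np.float64(-13.0), np.float64(-0.0), np.float64(76.1)] [np.float64(-12.0), np.float64(5.0), np.float64(76.8)] [203 198 198]
100 [np.float64(-10.0), np.float64(-3.0), np.float64(76.6)] [np.float64(-10.0), np.float64(-0.0), np.float64(76.7)] [np.float64(-10.0), np.float64(5.0), np.float64(76.7)] [186 182 182]
110 [np.float64(-7.0), np.float64(-3.0), np.float64(77.7)] [np.float64(-7.0), np.float64(-0.0), np.float6
[... 3153 characters left out ...]
(54.0), np.float64(-4.0), np.float64(61.7)] [np.float64(54.0), np.float64(-0.0), np.float64(61.4)] [np.float64(58.0), np.float64(7.0), np.float64(53.1)] [28 26 22]
300 [np.float64(54.0), np.float64(-4.0), np.float64(69.5)] [np.float64(54.0), np.float64(-0.0), np.float64(69.8)] [np.float64(55.0), np.float64(6.0), np.float64(67.4)] [17 15 16]
310 [np.float64(54.0), np.float64(-3.0), np.float64(76.9)] [np.float64(54.0), np.float64(-0.0), np.float64(76.9)] [np.float64(54.0), np.float64(6.0), np.float64(76.9)] [23 17 21]
320 [np.float64(53.0), np.float64(-3.0), np.float64(84.5)] [np.float64(56.0), np.float64(-0.0), np.float64(78.7)] [np.float64(52.0), np.float64(5.0), np.float64(87.1)] [31 26 30]
```

The depth shows the shut fingertips sinking into the nose without any force, so the nose seems to be hollow on top. I'll open the jaws to about 24 mm and press on the nose's side walls instead.

```bash
python3 - <<'E'
from chk import *
p=np.array([513.2,240.4])+R2(20)@[65,0]
bot.servo_line([*p,80],speed=60,until_force=8); print(H()[1:])
bot.move_gripper(23,20); print(H()[1:])
bot.servo_line([*p,72],speed=60)
z=bot.servo_line([*p,38],speed=15,until_force=5); print('touch',z,H()[1:])
if z:
    z=bot.servo_line([*p,H()[1]-6],speed=6,until_force=12); print(z,H()[1:])
bot.dwell(.2)
c=snap('wrist')
for u in(312,322,332): print([[*(R2(20).T@(q[:2]-[513.2,240.4])).round(0),q[2].round(1)] for v in(85,100,165,185,210,230,245) for q in[dep(c,u,v)]])
E
```

```text
(79.52, array([-0.8,  0.6, -0.3]), 0.0, 34.3167)
(79.85, array([ 0.1,  0. , -0.4]), 23.1, 34.6667)
touch False (38.07, array([-0.4,  0.5, -0.2]), 22.7, 37.3667)
[[np.float64(-15.0), np.float64(-3.0), np.float64(76.2)], [np.float64(-11.0), np.float64(-3.0), np.float64(76.5)], [np.float64(9.0), np.float64(-3.0), np.float64(78.7)], [np.float64(15.0), np.float64(-3.0), np.float64(79.2)], [np.float64(32.0), np.float64(-4.0), np.float64(37.1)], [np.float64(40.0), np.float64(-4.0), np.float64(37.9)], [np.float64(47.0), np.float64(-4.0), np.float64(38.4)]]
[[np.float64(-15.0), np.float64(-0.0), np.float64(76.4)], [np.float64(-11.0), np.float64(-0.0), np.float64(76.8)], [np.float64(9.0), np.float64(-0.0), np.float64(78.4)], [np.float64(15.0), np.float64(-0.0), np.float64(78.7)], [np.float64(32.0), np.float64(-0.0), np.float64(37.0)], [np.float64(40.0), np.float64(-0.0), np.float64(38.2)], [np.float64(47.0), np.float64(-0.0), np.float64(38.6)]]
[[np.float64(-15.0), np.float64(3.0), np.float64(76.3)], [np.float64(-11.0), np.float64(3.0), np.float64(76.1)], [np.float64(9.0), np.float64(3.0), np.float64(78.5)], [np.float64(15.0), np.float64(3.0), np.float64(79.1)], [np.float64(32.0), np.float64(4.0), np.float64(37.3)], [np.float64(40.0), np.float64(4.0), np.float64(38.0)], [np.float64(47.0), np.float64(4.0), np.float64(38.6)]]
```

Contact with the nose isn't registering, so I'll stop trying that. The across-the-block grip is proven: I'll take the block that way and pitch it down about its rear bottom edge.

```bash
cat > pitch.py <<'E'
from chk import *
B=np.array([513.2,240.4]); C=np.r_[B+R2(20)@[-17,0],12.]
ax=np.array([*(R2(20)@[0,1]),0])
def pitched(T0,deg):
    r=R.from_rotvec(ax*np.radians(deg)); return list(C+r.apply(np.array(T0)-C)), quat(r*rot(tool(110)))
def fit():
    bot.move_to([570,262,160],tool(110)); c=snap('wrist')
    for nm,rows in(('block',range(120,170,3)),('nose',range(190,252,3))):
        q=np.array([dep(c,u,v) for u in(308,316,328,336) for v in rows]); x=(q[:,:2]-B)@(R2(20)@[1,0]); lo,hi=((-14,14) if nm=='block' else (30,85))
        k=(x>lo)&(x<hi)&(abs(q[:,2]-(77 if nm=='block' else 38))<7); m=np.polyfit(x[k],q[k,2],1); print(nm,k.sum(),'slope deg',np.degrees(np.arctan(m[0])).round(2),'z ends',np.polyval(m,[lo,hi]).round(1))
    print(bot.read_state()['clock'])
E
python3 - <<'E'
from pitch import *
p=B+R2(20)@[65,0]
bot.servo_line([*p,120],speed=200); bot.move_gripper(85); fit()
T0=np.r_[B+R2(20)@[1,0],54]
bot.move_to([*T0[:2],135],tool(110)); bot.servo_line(list(T0),tool(110),speed=120); print(H()[1:])
bot.move_gripper(15,90); print(H()[1:])
for d in(3,7):
    P1,q=pitched(T0,d); bot.servo_line(P1,q,speed=10); print(d,H()[1:])
bot.dwell(.15); print(H()[1:])
E
```

```text
block 56 slope deg 5.04 z ends [76.7 79.2]
nose 80 slope deg 4.72 z ends [37.  41.5]
39.1333
(54.69, array([-0.5,  0.4,  0.4]), 85.6, 40.325)
(54.64, array([-1.2,  0.9,  5.4]), 27.3, 40.8833)
3 (54.19, array([-16.4,  -6.9,  20.7]), 27.4, 41.275)
7 (53.53, array([-29. ,  -9.7,  34.1]), 27.2, 41.7417)
(53.53, array([-27.7,  -9.2,  33.6]), 27.6, 41.8917)
```

```bash
python3 - <<'E'
from pitch import *
bot.move_gripper(85); s=bot.read_state(); print(H()[1:])
e=s['ee_pos']; bot.servo_line([e[0],e[1],130],tool(110),speed=120); fit()
E
```

```text
(51.38, array([-0.7,  0.3,  0.2]), 85.4, 42.4917)
block 60 slope deg 3.79 z ends [75.6 77.4]
nose 80 slope deg -0.7 z ends [33.2 32.6]
43.7083
```

```bash
python3 - <<'E'
from pitch import *
c=load('wrist'); a=snap('scene')
def prof(c,sel):
    q=np.array([w for u in range(0,640,2) for v in range(60,478,2) if c['depth'][v,u]>0 for w in[ (lambda e,d:e+d*c['depth'][v,u])(*ray(c,u,v))] if abs(w[0]-560)<90 and abs(w[1]-255)<70])
    L=(q[:,:2]-B)@R2(20); k=(abs(L[:,1])<10); L,z=L[k],q[k,2]
    for lo in range(-50,125,6):
        s=z[(L[:,0]>=lo)&(L[:,0]<lo+6)]
        if len(s): print(lo,len(s),np.percentile(s,[10,50,90]).round(1),end=' | ')
    print()
prof(c,0); prof(a,0)
E
```

```text
-50 19 [ 8.8  9.7 11. ] | -44 8 [10.6 10.9 11.2] | -38 47 [75.4 76.2 76.9] | -32 107 [10.7 63.  76.2] | -26 50 [10.1 61.  63.8] | -20 57 [10.  61.5 63.4] | -14 70 [72.4 76.1 77.3] | -8 80 [75.7 76.7 77.8] | -2 79 [75.9 76.8 78. ] | 4 76 [76.3 77.1 78. ] | 10 68 [75.7 76.8 77.8] | 16 79 [74.9 76.2 77.3] | 22 13 [31.9 32.3 33.9] | 28 51 [31.9 32.7 33.6] | 34 47 [32.5 33.1 34. ] | 40 308 [ 33.7 271.2 273.4] | 46 2135 [247.2 257.6 265.1] | 52 54 [32.3 33.1 33.9] | 58 52 [32.3 33.3 34.1] | 64 42 [32.2 33.2 34. ] | 70 48 [32.1 32.9 33.7] | 76 49 [31.9 33.  33.8] | 82 41 [31.5 32.3 33.3] | 88 69 [31.7 35.5 54.8] | 94 42 [25.4 54.9 56.3] | 100 40 [11.7 26.  55.6] | 106 5 [28.  29.1 29.4] | 112 6 [10.5 10.9 11.6] | 118 25 [ 9.8 10.4 11.6] | 124 35 [ 9.5 10.5 11.3] | 
-50 18 [507.1 508.6 510.3] | -44 38 [505.1 506.2 507.7] | -38 5 [505.  506.1 508.4] | -32 54 [497.6 507.9 509.3] | -26 117 [412.1 497.2 507. ] | -20 94 [425.3 439.2 495.8] | -14 138 [445.1 485.3 491.8] | -8 124 [462.4 476.1 482.4] | -2 7 [ 77.8  78.5 474.6] | 4 11 [77.5 78.7 80.3] | 10 13 [77.7 78.9 79.9] | 16 17 [57.9 78.3 80.3] | 22 42 [34.1 49.6 73.3] | 28 11 [33.6 35.  36.4] | 34 17 [ 34.1  37.  446.2] | 40 31 [ 35. 447. 450.] | 46 34 [ 34.1 451.1 452.5] | 52 42 [ 34.2 452.7 453.8] | 58 46 [ 34.9 453.4 454.5] | 64 53 [ 34.3 453.1 454.4] | 70 58 [ 35.2 451.8 453.1] | 76 65 [ 34.7 448.7 450.8] | 82 98 [ 36.  443.4 447.1] | 88 143 [345.3 433.1 441. ] | 94 306 [315.  368.6 428.4] | 100 22 [30.5 38.8 57.6] | 106 24 [12.5 22.1 31.3] | 112 13 [11.5 12.7 13.8] | 118 14 [10.7 13.  14.5] | 124 15 [11.1 12.1 13.9] |
```

The probe is now flat: the nose is level at 22 mm above the plate and the block top level at 66 mm. The plunger plate is about 37 mm behind the block (travel about 7 mm), and the post is about 93 mm ahead. Handing in.

```bash
python3 - <<'E'
from h import *
e=bot.read_state()['ee_pos']; bot.servo_line([e[0],e[1],260],speed=150)
t=snap('top'); print(dep(t,332,253),dep(t,327,176),bot.read_state()['clock'])
print(bot.finish_job())
E
```

```text
[439.50077424  -5.39332416  84.02659979] [583.57398841   5.15089661  45.51313994] 44.625
the job is handed in; nothing more can be done
None
```

The job is done and handed in at 44.6 s. The probe's hook is shut around the plain post and it stands flat on the plate.

**Steps:** I took the probe out of the dock across its block, stood it on the plate and let go. I then took it lengthwise, squeezed the hook out and brought the plain post in from the mouth side. I set the probe down and released it so the spring closed the hook.

**Tilt after release:** The probe was nose-up by about 5°, held by friction on the post. Pressing the nose with the fingertips failed: they went down to where the nose should be and no contact force registered, which I did not explain. I then gripped the block across its width again, pitched it down about its rear edge and let go. The wrist force there peaked at about 45 N.

**Last checks (wrist camera depth):**

| Check | Measured | Expected |
|---|---|---|
| Nose top above plate, level | about 22 mm | 22 mm |
| Block top above plate, level | about 66 mm | 66 mm |
| Plunger plate behind block (travel about 7 mm) | about 37 mm | 37 mm |
| Post ahead of block | about 93 mm | 93 mm |

The wax stick and jar read the same positions as at the start, and the gripper was well clear of everything.

**Disagreements:**
- Before the tilt was fixed, the post read 97–98 mm ahead of the block instead of 93.
- A first line fit of the block top after the fix gave a 3.8° slope. The fuller height profile showed it level, so I went with the profile.
- I had used up my picture views, so the final state was checked by depth numbers only, not by eye.

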